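# Hold a battery under its heaviest test load

### The arm

A 6-joint arm with a two-finger parallel gripper is mounted at the origin on a cart in front of the work surface, level with it; the furniture and walls round the work are solid. World frame = base frame: x ahead of the robot, y to its left, z up, the work surface at z = 0. Lengths are in m, angles in rad, forces in N, time in s.
With the tool pointing down it reaches from about 0.3 to 0.775 m from the base axis. Payload 14.6 kg.
Tool frame: the origin (TCP) lies between the finger pads, 19 mm behind the fingertips; this is the grasp point; x points along the fingers, y is the direction in which the jaws open and shut, and the axes are right-handed (so a half turn about x gives the same grasp; the last joint's range is limited). The gripper opens to 94 mm and grips with 3 to 60 N. Pads are 16 mm wide; open, the fingers measure 119 mm over their backs; the gripper's body (75 mm by 177 mm) begins 78 mm behind the grasp point.
Start: joints at [1.093, 0.3, 1.521, -0, 1.321, -0.067], TCP at [0.22, 0.504, 0.224] pointing down, gripper open.
Joint ranges: [-3.03, 3.03], [-0.79, 2.21], [0.23, 2.52], [-1.04, 4.18], [0, 3.07], [-2.55, 2.55]. Speed limits (rad/s): [2.22, 2.22, 2.57, 3.14, 3.14, 3.14].

### API

Orientations are given as [roll, pitch, yaw] about the fixed x, y, z axes, in that order (R = Rz(yaw) Ry(pitch) Rx(roll)).
In Python, from station import ctrl, viewer, hand_in gives the robot as it stands. The module is installed in compiled form; this text tells all that it offers.
- The arm moves only by the tool play_rows, never from a script. Its argument "deltas" is a list that holds one entry, the list of rows, each a list of 7 numbers: the shift along the tool's x, y, z in mm, then the turn, a rotation vector about the tool's x, y, z in rad, then the finger opening in mm, from 0 to 94. In form: [[[dx, dy, dz, ax, ay, az, gripper], ...]]. A call has 1 to 10 rows; each row shifts and turns the commanded pose from where the row before left it, along the tool's axes as they then stand; what a row does not reach is not made up. A row lasts 1/10 s, in which the tool goes at most 50 mm and 8.59 degrees, less where a joint would pass 70% of its speed; a pose out of reach is approached as far as the arm can. A call with a gripper value outside its range is refused whole. The fingers move at their own pace and stop on an object; "grip_force" is the grip in N (left out, the last holds). Time passes only in rows, so rows that do not move let the fingers close. It gives the time, the measured TCP pose, the force and the opening at its end, in the units of the state.
- ctrl.get_obs(): the state, without advancing time (a new reading comes with each control period).
- viewer.camera(name): name is "scene" or "side" or "wrist"; returns a dict with "img" (384x512x3 uint8, red, green, blue), "fx", "fy", "cx", "cy" (pixels), "rvec" (rotation vector, rad) and "tvec" (3), from world to camera coordinates, as OpenCV has them. Camera axes: x right, y down, z forward; pixel columns grow to the right and rows downward; lengths in m; the calibration is good to about 2 mm. A picture is of the moment at which its call begins. There is no depth.
- hand_in(): hands the job in, once; it reports no verdict.
The state is a dict: "time_s": time; "qpos": joint angles; "joint_vel": joint speeds; "tau": joint torques, N m; "ee_pos": TCP position; "eef_rot": TCP orientation; "force": force on the tool from outside, world axes, zero at the start; "moment": the same for the moment, N m; "grip_width": finger opening in m.
Only numpy, scipy, OpenCV 4.12 (cv2) and the standard library are available. Lean on these libraries where they do the work, as an engineer would, in place of code of your own. Each camera call takes 0.05 s, during which the arm holds its last target.

### The job

Test the battery lying in the blue bench tester: press the red-ended sprung lever down until its catch holds it by itself, and let go of it. Then turn the tester's spring-return dial clockwise past the first two clicks to the third (its white pointer line at the three red pips) and keep it there, because it springs back as soon as it is let go: finish while still holding the dial at the third click. Leave the battery in its cradle and do not disturb the loose things around the tester.

Things in the scene. Friction and masses are not known exactly. Their poses are not given: they have to be found in the camera images.
- tester: Fixed battery tester: blue console 140 (x) x 220 (y) mm, aluminium deck 40 mm above the bench. Origin on the bench under its centre; x away from its front edge, y to its left, z up. Lever on the left half, dial at the right front, meter (62 mm high) behind the dial. Marks beyond the dial, left to right: black bar (off), one black pip, two black pips, three red pips.
- lever (a joint): Sprung steel lever, rad: 0 = raised (0.5 above level), 0.50 = level, stop at 0.535. A catch snaps over it near 0.49 and then holds it at about 0.49; press to 0.52 or to the stop to be sure, or it springs up again. Turns about lever_pivot, axis along the tester's y. Pressing the pad takes 2 to 3 N at the top and about 6 N before the snap, where it eases.
- lever_pad (a point): Centre of the top of the lever's red pad (40 mm along the lever, 32 wide, 11 thick), 108 mm from the pivot towards the tester's front and 6 mm above the lever's centre line. Moves on an arc: about 125 mm above the bench when raised, 74 when caught. Press it down from above.
- lever_pivot (a point): Centre of the lever's hinge pin, at tester (58, 50, 68) mm; axes as the tester's.
- catch_top (a point): Top centre of the steel catch housing beside the lever's left side, 90 mm above the bench; 34 (x) x 18 (y) mm. It begins 19 mm behind the pad's rear edge when the lever is down. Nothing stands beside the pad itself.
- dial (a joint): Spring-return dial, rad, grows clockwise seen from above: 0 = off (rests there), clicks at 0.4, 0.8 and 1.2 (the third), stop at 1.55. Return torque 0.07 N m at 0 growing to 0.15 N m at the third click, plus about 0.03 N m of click; the clicks are too weak to hold it.
- dial_grip (a point): On the dial's upright axis, at tester (-22, -52, 76) mm, a good TCP height for the grip. Black bar grip 56 mm long, 16 wide, from 53 to 81 mm above the bench, over a grey skirt of radius 29 mm (top at 53 mm). x points along the bar to the end with the white pointer line (at off 0.6 rad to the left of the tester's x), z up; turns with the dial.
- cell: The battery under test, green and white, 15 mm diameter x 50 mm long, lying along the tester's x in a black cradle under the lever; origin at the centre of its underside. Leave it there.
- measure: Yellow tape measure, 89x58x64 mm, loose bystander to the right of the tester; origin at the centre of its underside.
- nut: Steel hex nut, 22x19x10 mm, loose bystander to the left of the tester; origin at the centre of its underside.
- mdf: White-faced MDF offcut, 64x100x18 mm, loose bystander in front of the tester; origin at the centre of its underside.

How it is judged:
On the way, in this order (a step that is already met when the one before it is completed fails the run):
1. the lever is down, held by its catch alone (released by the robot), with the dial still off (value of joint lever above 0.46 rad and contact force between each of the fingers, the arm and lever below 0.3 N and value of joint dial below 0.2 rad), for 0.2 s.
2. the dial is at its third click (value of joint lever above 0.46 rad and value of joint dial between 1.05 and 1.35 rad), for 0.2 s.
At the end, for the whole second after the job is handed in: The robot's fingers still hold the dial, still, at its third click (1.2 rad, within 0.15 rad) with more than 1 N of contact; the lever is down (over 0.46 rad), held by its catch and not touched by the robot; the battery lies in its cradle (all of step 2 and contact force between each of the fingers, the arm and lever below 0.3 N and velocity of joint dial between -0.1 and 0.1 rad/s and contact force between the fingers and dial above 1 N and z of cell in the frame of tester below 0.047 m and distance between cell and tester below 0.075 m); the arm keeps its last pose, push and grip.
It fails at once if the battery is moved in its cradle by more than 8 mm (distance of cell from where it was at the start of the episode above 0.008 m).
It fails at once if a loose bystander (tape measure, nut, MDF offcut) is moved by more than 15 mm (distance of any of measure, nut, mdf from where it was at the start of the episode above 0.015 m).
It also fails if it takes over 45 s, if anything falls off the work surface, if the arm or the gripper's body presses on something with over 40 N, if the wrist force passes 120 N, or if a joint passes its speed limit or range.

## Working session

There is one attempt and no reset: what is moved stays moved. The work goes in short steps, Python scripts to look and compute and a tool call to move; the robot and the scene stay as the last step left them, time stands still between calls to the robot, and variables do not carry over. Pictures are saved under pics/ and viewed, and the job is handed in when it is done.

Besides the shell and the picture viewer there is one more tool, called after "Call:" in YAML: its name, and indented under it one key for each argument. play_rows: Moves the arm, as the interface text tells. Its arguments: {"type":"object","properties":{"deltas":{"type":"array","items":{"type":"array","items":{"type":"array","items":{"type":"number"}}}},"grip_force":{"type":"number"}},"required":["deltas"]}

```bash
mkdir -p pics
python3 - <<'E'
from station import ctrl, viewer
import cv2
print(ctrl.get_obs())
for n in ["scene","side","wrist"]:
    c=viewer.camera(n); print(n,c["fx"],c["fy"],c["cx"],c["cy"],c["rvec"],c["tvec"])
    cv2.imwrite(f"pics/{n}0.png",cv2.resize(c["img"][:,:,::-1],(800,600),interpolation=cv2.INTER_CUBIC))
E
```

```text
{'time_s': 0.0, 'qpos': array([ 1.09339057e+00,  3.00461921e-01,  1.52157612e+00, -8.95992585e-05,
        1.32071742e+00, -6.66478669e-02]), 'joint_vel': array([ 0.00087742,  0.00011589, -0.00103581,  0.00052631, -0.00166661,
       -0.0006944 ]), 'tau': array([-1.48707895e-03, -5.31819069e+01, -3.52727044e+01,  7.07728160e-02,
        2.44903058e-02, -1.03759503e-04]), 'ee_pos': array([0.21955132, 0.50401138, 0.22369346]), 'eef_rot': array([-1.56294725,  1.56963028, -1.97368292]), 'force': array([0.58072698, 0.05307734, 0.40285959]), 'moment': array([-0.02368806, -0.05593833, -0.00602856]), 'grip_width': 0.09385666212490894}
scene 464.06855858640387 464.06855858640387 264.26107349147003 191.63322311963006 [ 2.25085956 -1.0951322   0.3905969 ] [-0.36933911  0.40327512  0.69880673]
side 487.93689827245635 487.93689827245635 261.3929415557742 192.22160703686134 [ 1.98885878 -1.79819804  0.51578503] [-0.07295792  0.52794428  1.04154306]
wrist 268.08976303921366 268.08976303921366 255.43553229070017 189.97377505968052 [-2.41603914 -1.58382773 -0.23208694] [-0.54925181 -0.03044609  0.39222831]
```

View pics/scene0.png

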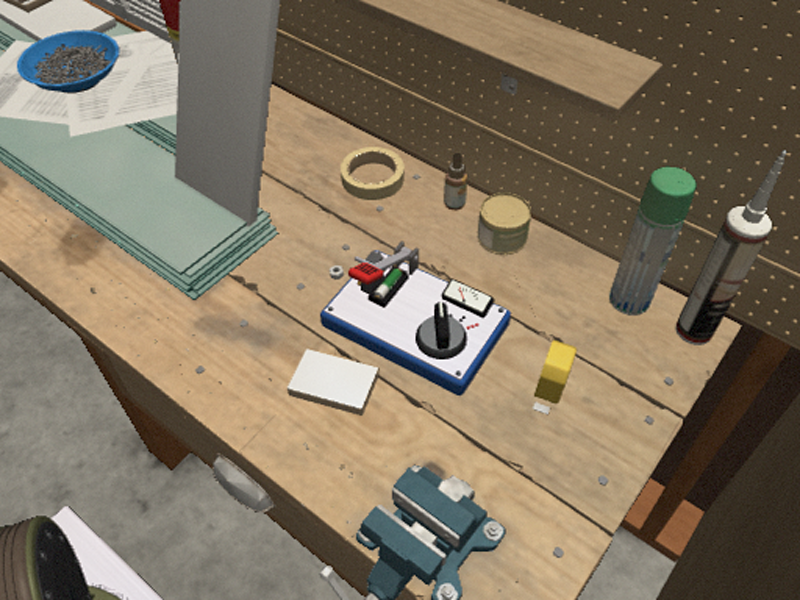

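View pics/side0.png

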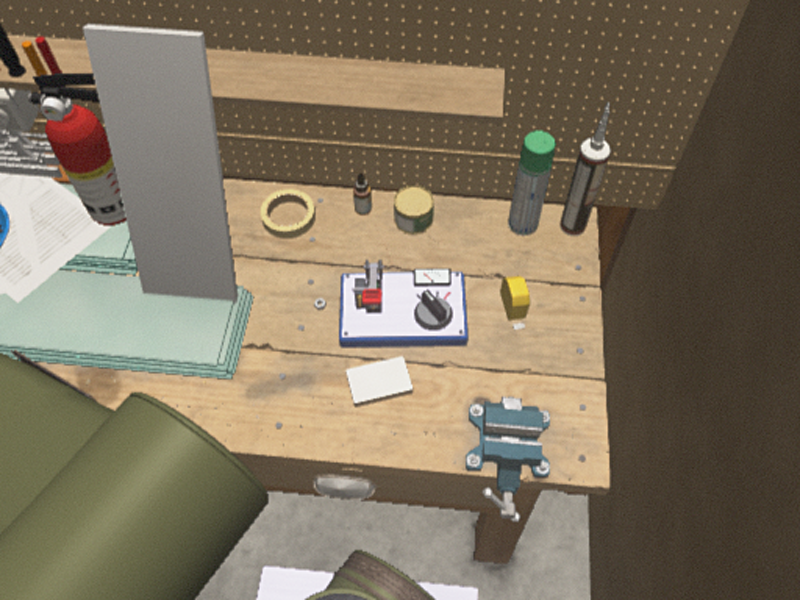

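View pics/wrist0.png

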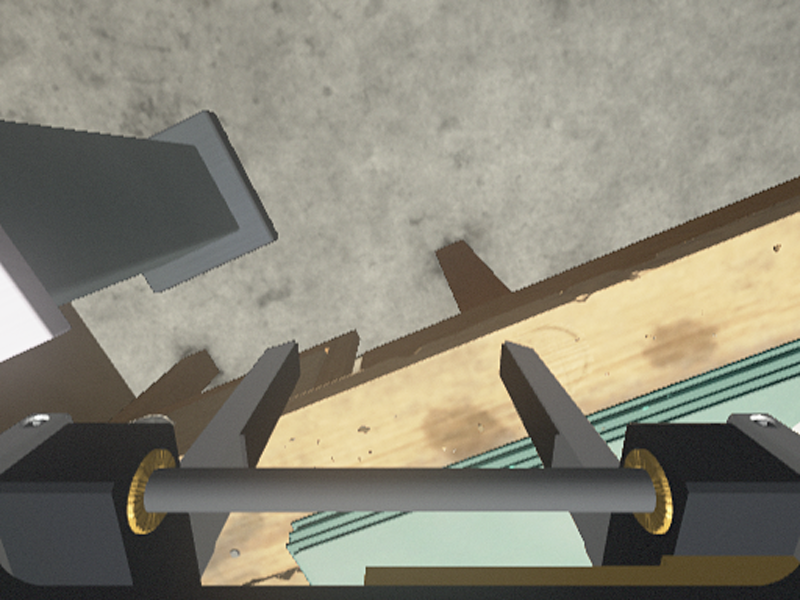

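The scene view shows the tester at about (415,320) in the 800x600 picture. A tall grey board stands to its left, with its foot at (215,190), and the vise is at front right.

Run:
```python
from station import viewer
import cv2
for n,(x0,y0,w,h) in {"scene":(180,140,200,150),"side":(190,150,160,120)}.items():
    c=viewer.camera(n); im=c["img"][y0:y0+h,x0:x0+w,::-1]
    cv2.imwrite(f"pics/{n}crop.png",cv2.resize(im,(800,600),interpolation=cv2.INTER_CUBIC))
```

```text
(no output)
```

View pics/scenecrop.png

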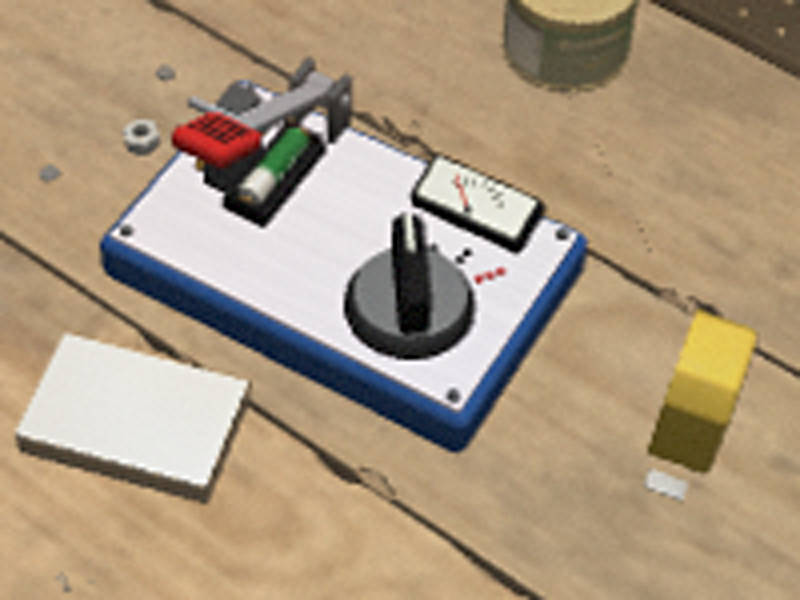

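View pics/sidecrop.png

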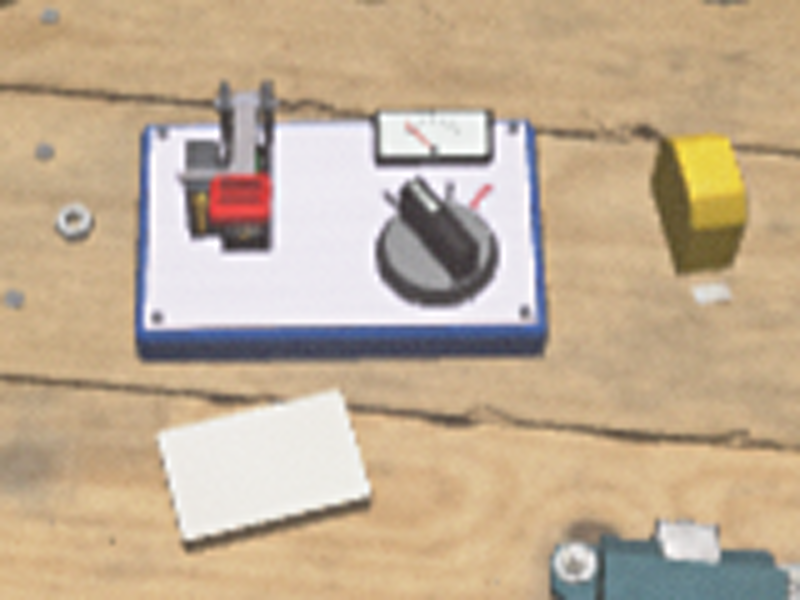

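```bash
cat > h.py <<'E'
import numpy as np, cv2
from station import ctrl, viewer
from scipy.optimize import least_squares
from scipy.spatial.transform import Rotation as R
def proj(c,P):
    K=np.array([[c["fx"],0,c["cx"]],[0,c["fy"],c["cy"]],[0,0,1.]])
    return cv2.projectPoints(np.asarray(P,float).reshape(-1,1,3),np.asarray(c["rvec"]),np.asarray(c["tvec"]),K,None)[0].reshape(-1,2)
def ray_z(c,uv,z):
    Rm=cv2.Rodrigues(np.asarray(c["rvec"]))[0]; o=-Rm.T@c["tvec"]
    d=Rm.T@np.array([(uv[0]-c["cx"])/c["fx"],(uv[1]-c["cy"])/c["fy"],1]); return o+d*(z-o[2])/d[2]
E
python3 - <<'E'
from h import *
cs=viewer.camera("scene"); cd=viewer.camera("side")
us=np.array([(105,240),(461,413),(583,240),(246,82)])/4+[180,140]
ud=np.array([(138,330),(544,328),(535,122),(145,125)])/5+[190,150]
L=np.array([(-.07,.11,.04),(-.07,-.11,.04),(.07,-.11,.04),(.07,.11,.04)])
def T(p,P):
    c,s=np.cos(p[2]),np.sin(p[2]); P=np.asarray(P,float)
    return np.c_[p[0]+c*P[:,0]-s*P[:,1],p[1]+s*P[:,0]+c*P[:,1],P[:,2]]
def solve(sel):
    f=lambda p:np.r_[*( [(proj(c,T(p,L))-u).ravel() for c,u in sel])]
    return least_squares(f,[.5,0,0])
for sel in ([(cs,us)],[(cd,ud)],[(cs,us),(cd,ud)]):
    r=solve(sel); print(r.x.round(4),r.fun.round(1))
p=r.x; np.save("tester.npy",p)
g=[(-.022,-.052,.076),(.058,.05,.068),(.058-.108*np.cos(.5)-.006*np.sin(.5)*0,.05,.125),(.058-.108,.05,.074)]
W=T(p,g); print(W.round(4))
print("scene crop",((proj(cs,W)-[180,140])*4).round()); print("side crop",((proj(cd,W)-[190,150])*5).round())
# board, bystanders
for n,uv,z in [("board r foot",(237/1.5625,300/1.5625),.04),("board l foot",(142/1.5625,293/1.5625),.04)]: print(n,ray_z(cd,uv,z))
print("board foot scene",ray_z(cs,(252/1.5625,222/1.5625),.04),ray_z(cs,(178/1.5625,178/1.5625),.04))
print("nut",ray_z(cd,np.array((75,222))/5+[190,150],.01))
print("mdf",[ray_z(cd,np.array(u)/5+[190,150],.018).round(3) for u in((160,432),(340,390),(370,495),(188,543))])
print("tape",[ray_z(cd,np.array(u)/5+[190,150],.064).round(3) for u in((670,140),(735,138),(745,185),(692,220))])
print("tapebase",[ray_z(cs,np.array(u)/4+[180,140],0).round(3) for u in((650,455),(710,470))])
print("jar etc",ray_z(cd,(415/1.5625,230/1.5625),0))
E
```

```text
[ 0.5986 -0.0052  0.1121] [-3.  -0.6  0.8  3.7  3.1 -1.9 -1.  -3.1]
[ 0.5936 -0.0045  0.1081] [-1.2  1.4  1.2  1.3  0.5 -1.5 -0.5 -1.7]
[ 0.5968 -0.0051  0.1109] [-3.6 -0.2  0.1  4.4  2.6 -1.3 -1.5 -2.7 -0.8  0.5  1.6  0.1  0.7 -2.6
 -0.2 -2.5]
[[ 0.5807 -0.0592  0.076 ]
 [ 0.6489  0.051   0.068 ]
 [ 0.5547  0.0405  0.125 ]
 [ 0.5416  0.039   0.074 ]]
scene crop [[410. 266.]
 [320.  93.]
 [215. 136.]
 [205. 221.]]
side crop [[441. 216.]
 [249. 101.]
 [243. 192.]
 [246. 266.]]
board r foot [0.5724934  0.28366786 0.04      ]
board l foot [0.56997459 0.45190721 0.04      ]
board foot scene [0.58022924 0.28584588 0.04      ] [0.57666361 0.44596747 0.04      ]
nut [0.59752084 0.14436884 0.01      ]
mdf [array([0.469, 0.078, 0.018]), array([ 0.503, -0.014,  0.018]), array([ 0.444, -0.035,  0.018]), array([0.408, 0.054, 0.018])]
tape [array([ 0.649, -0.178,  0.064]), array([ 0.654, -0.213,  0.064]), array([ 0.624, -0.219,  0.064]), array([ 0.599, -0.191,  0.064])]
tapebase [array([ 0.608, -0.192,  0.   ]), array([ 0.619, -0.22 , -0.   ])]
jar etc [ 0.78532864 -0.00677319  0.        ]
```

Run:
```python
from h import *
o=ctrl.get_obs(); Rm=R.from_euler("xyz",o["eef_rot"]).as_matrix(); print(Rm.round(3), "jaw yaw",np.arctan2(Rm[1,1],Rm[0,1]), "z yaw",np.arctan2(Rm[1,2],Rm[0,2]))
cs=viewer.camera("scene"); cd=viewer.camera("side")
us=np.array([(105,240),(461,413),(583,240),(246,82)])/4+[180,140]
ud=np.array([(138,330),(544,328),(535,122),(145,125)])/5+[190,150]
L=np.array([(-.07,.11,.04),(-.07,-.11,.04),(.07,-.11,.04),(.07,.11,.04)])
def T(p,P):
    c,s=np.cos(p[2]),np.sin(p[2]); P=np.asarray(P,float)
    return np.c_[p[0]+c*P[:,0]-s*P[:,1],p[1]+s*P[:,0]+c*P[:,1],P[:,2]]
for sel in ([(cs,us)],[(cd,ud)],[(cs,us),(cd,ud)]):
    f=lambda p:np.r_[*( [(proj(c,T(p,L*[p[3],p[4],1]))-u).ravel() for c,u in sel])]
    r=least_squares(f,[.5,0,0,1,1]); print(r.x.round(4),r.fun.round(1))
np.save("tester.npy",r.x[:3])
print(T(r.x,[(-.022,-.052,.076),(-.034,.05,.125)]).round(4))
```

```text
[[-0.     0.399  0.917]
 [-0.     0.917 -0.399]
 [-1.    -0.    -0.   ]] jaw yaw 1.159953606722313 z yaw -0.4108427256523675
[ 0.5973 -0.0064  0.1151  0.9189  0.9507] [ 0.7 -0.6  0.   1.  -0.3 -0.6 -0.5  0. ]
[ 0.5929 -0.0046  0.1081  0.932   0.9779] [-0.2  0.1  0.2 -0.1 -0.2  0.1  0.3 -0.1]
[ 0.5958 -0.0057  0.1117  0.9229  0.9625] [-0.6 -0.6 -0.4  1.8 -0.3  0.  -1.4 -0.1  1.1 -1.   0.1 -1.3 -0.5 -0.7
  1.3 -0.6]
[[ 0.5798 -0.0599  0.076 ]
 [ 0.5565  0.0402  0.125 ]]
```

Call:
play_rows:
  deltas:
    - [[0, -20, 34, 0, 0, 0, 0], [0, -25, 42, 0, 0, 0, 0], [0, -25, 42, 0, 0, 0, 0], [0, -25, 42, 0, 0, 0, 0], [0, -25, 42, 0, 0, 0, 0], [0, -25, 42, 0, 0, 0, 0], [0, -25, 42, 0, 0, 0, 0], [0, -25, 42, 0, 0, 0, 0], [0, -25, 42, 0, 0, 0, 0], [0, -20, 34, 0, 0, 0, 0]]
  grip_force: 30

```text
time_s: 1.45
ee_pos: [0.4953, 0.1206, 0.2244]
eef_rot: [0.356, 1.57, -0.056]
force: [0.2, 1.3, 0.7]
grip_width: 0.0175
```

Call:
play_rows:
  deltas:
    - [[0, -10, 20, 0, 0, 0, 0], [0, 0, 0, 0.15, 0, 0, 0], [0, 0, 0, 0.15, 0, 0, 0], [0, 0, 0, 0.15, 0, 0, 0], [0, 0, 0, 0.15, 0, 0, 0], [0, 0, 0, 0.15, 0, 0, 0], [0, 0, 0, 0.15, 0, 0, 0], [0, 0, 0, 0.15, 0, 0, 0], [0, 0, 0, 0, 0, 0, 0]]

```text
time_s: 2.35
ee_pos: [0.5085, 0.1057, 0.2243]
eef_rot: [2.608, 1.571, 1.145]
force: [-0.5, -0.7, -0.5]
grip_width: 0.0003
```

Run:
```python
from h import *
o=ctrl.get_obs(); print(o)
for n in ["scene","side","wrist"]:
    c=viewer.camera(n)
    im=c["img"][...,::-1]
    if n=="side": im=im[130:290,180:393]
    if n=="scene": im=im[110:290,160:400]
    cv2.imwrite(f"pics/{n}1.png",cv2.resize(im,(800,600),interpolation=cv2.INTER_CUBIC))
```

```text
{'time_s': 2.35, 'qpos': array([1.34464947e-01, 2.31709790e-01, 1.60715480e+00, 2.08219951e-05,
       1.30271546e+00, 2.70314023e-02]), 'joint_vel': array([ 0.00150099,  0.00129733,  0.0007054 , -0.00085937, -0.00138468,
       -0.18883267]), 'tau': array([-1.03658621e-02, -4.89497960e+01, -3.50742531e+01,  7.77108455e-02,
        6.72048205e-03,  2.96562172e+00]), 'ee_pos': array([0.50851731, 0.10573136, 0.22426014]), 'eef_rot': array([2.60826671, 1.57077262, 1.14489841]), 'force': array([-0.46821029, -0.73687499, -0.54205117]), 'moment': array([-0.06568669,  0.07579453, -0.01896334]), 'grip_width': 0.0002968742867784041}
```

Call:
play_rows:
  deltas:
    - [[0, 8, 14, 0, 0, 0, 0], [0, 10, 18, 0, 0, 0, 0], [0, 10, 19, 0, 0, 0, 0], [0, 10, 19, 0, 0, 0, 0], [10, 0, 0, 0, 0, 0, 0], [20, 0, 0, 0, 0, 0, 0], [20, 0, 0, 0, 0, 0, 0], [9, 0, 0, 0, 0, 0, 0], [0, 0, 0, 0, 0, 0, 0], [0, 0, 0, 0, 0, 0, 0]]

```text
time_s: 3.5
ee_pos: [0.5542, 0.0404, 0.1659]
eef_rot: [1.479, 1.57, 0.019]
force: [-0.4, -0.2, -0.4]
grip_width: 0.0005
```

Run:
```python
from h import *
o=ctrl.get_obs(); print(o["ee_pos"],o["eef_rot"],o["force"],o["qpos"])
for n in ["scene","side","wrist"]:
    c=viewer.camera(n)
    im=c["img"][...,::-1]
    if n=="side": im=im[130:250,210:370]
    if n=="scene": im=im[110:230,180:340]
    cv2.imwrite(f"pics/{n}2.png",cv2.resize(im,(800,600),interpolation=cv2.INTER_CUBIC))
```

```text
[0.55422168 0.04035998 0.16586329] [1.4788519  1.5701469  0.01864214] [-0.37358536 -0.16864237 -0.38136704] [ 6.77913734e-03  3.65798425e-01  1.57420524e+00  8.26268794e-06
  1.20093961e+00 -1.03810409e-01]
```

View pics/scene2.png

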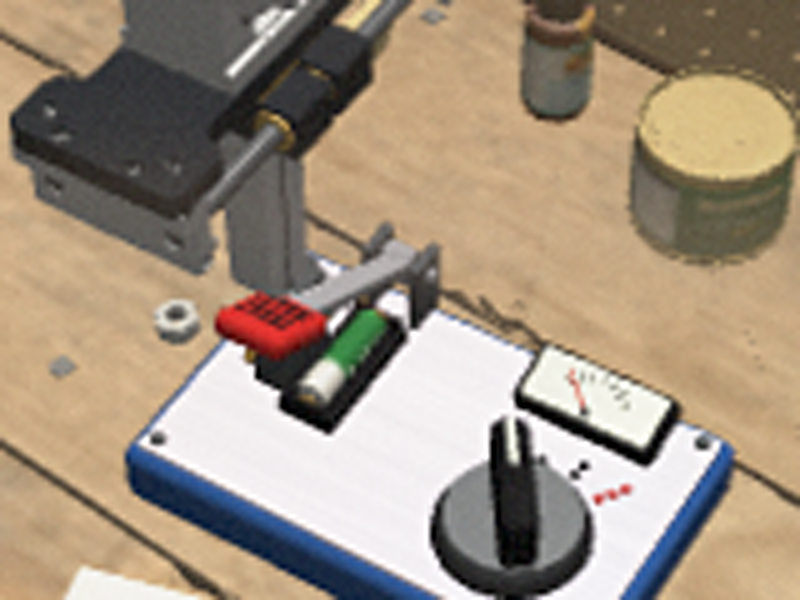

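View pics/side2.png

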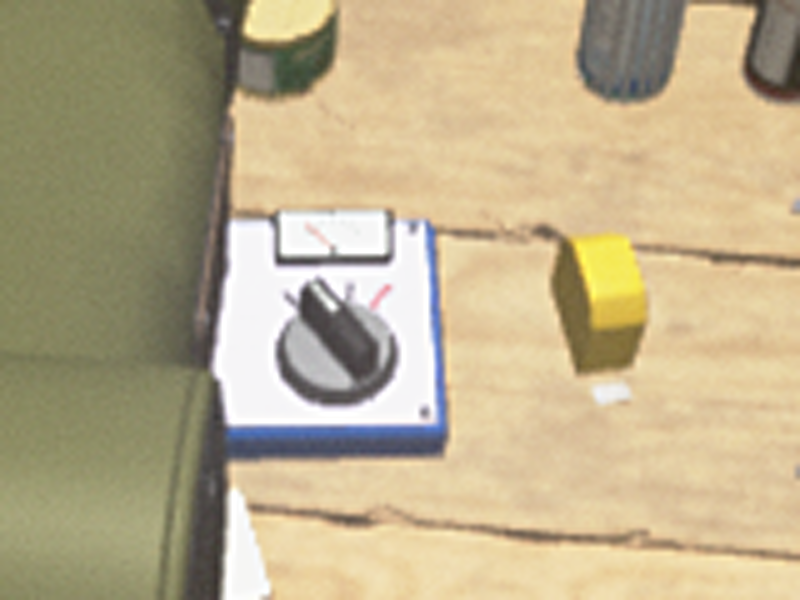

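View pics/wrist2.png

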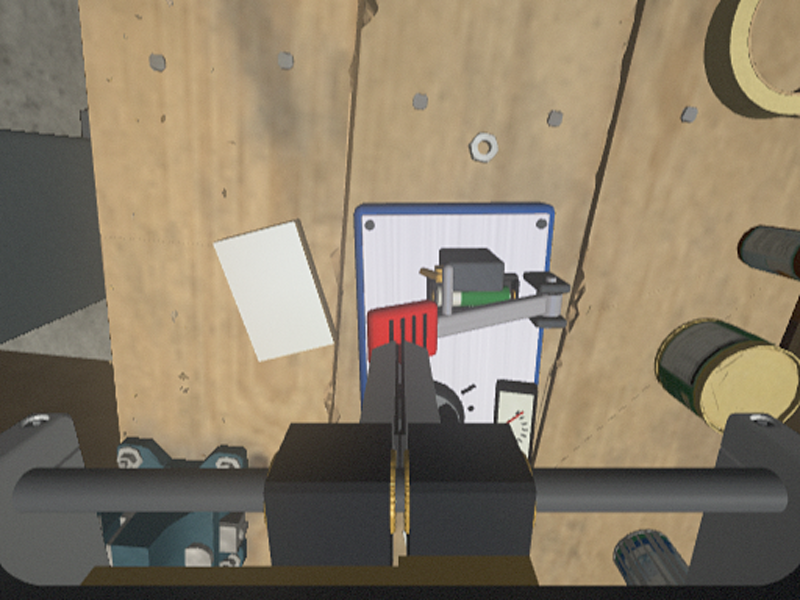

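The fingertips stand just above the red pad, whose centre in the wrist view is about (403,331).

Run:
```python
from h import *
c=viewer.camera("wrist"); 
print(ray_z(c,(403/1.5625,331/1.5625),.125), ray_z(c,(403/1.5625,301/1.5625),.128),ray_z(c,(400/1.5625,345/1.5625),.147))
for u in [(357,207),(552,206)]: print(ray_z(c,np.array(u)/1.5625,.04))
p=np.load("tester.npy");print(p)
cs,s=np.cos(p[2]),np.sin(p[2])
for q in [(-.07,.11),(.07,.11),(-.034,.05)]: print(p[0]+cs*q[0]-s*q[1],p[1]+s*q[0]+cs*q[1])
cv2.imwrite("pics/w2z.png",cv2.resize(c["img"][120:280,180:393,::-1],(800,600),interpolation=cv2.INTER_CUBIC))
```

```text
[0.55592091 0.04514565 0.125     ] [0.55395044 0.06214453 0.128     ] [0.55410962 0.04658861 0.147     ]
[0.51983675 0.09740629 0.04      ]
[0.64990721 0.11251645 0.04      ]
[ 0.5958456  -0.00572515  0.1117469 ]
0.5140156157440104 0.09578274861037493
0.653142409109465 0.11139477499538035
0.5564819453458438 0.040171501095610074
```

View pics/w2z.png

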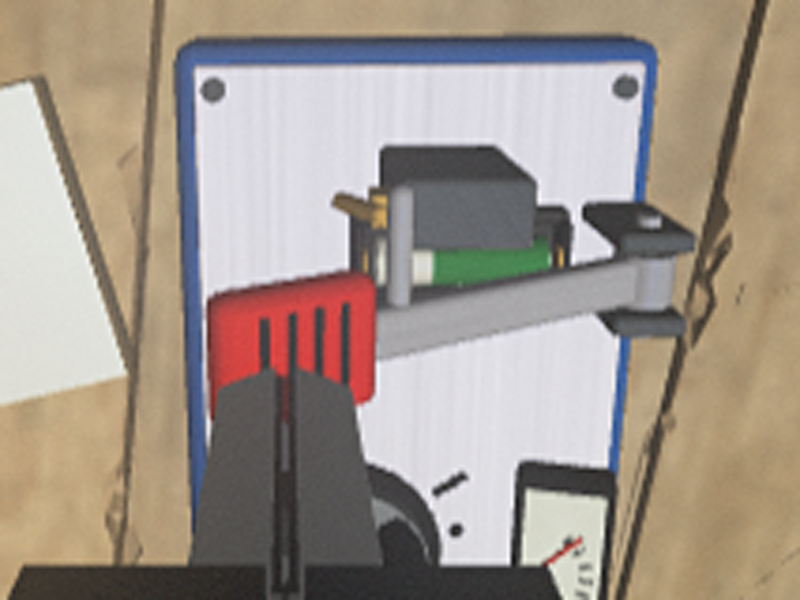

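Call:
play_rows:
  deltas:
    - [[10, 0, 0, 0, 0, 0, 0], [10, 0, 0, 0, 0, 0, 0], [6, -2, 0, 0, 0, 0, 0], [6, -2, 0, 0, 0, 0, 0], [6, -2, 0, 0, 0, 0, 0], [6, -2, 0, 0, 0, 0, 0], [6, -1, 0, 0, 0, 0, 0], [6, -1, 0, 0, 0, 0, 0], [6, -1, 0, 0, 0, 0, 0], [6, -1, 0, 0, 0, 0, 0]]

```text
time_s: 4.7
ee_pos: [0.5418, 0.0389, 0.0971]
eef_rot: [1.096, 1.571, -0.364]
force: [-0.5, -0.6, 2.3]
grip_width: 0.0005
```

Call:
play_rows:
  deltas:
    - [[3, 0, 0, 0, 0, 0, 0], [2, 0, 0, 0, 0, 0, 0], [0, 0, 0, 0, 0, 0, 0]]

```text
time_s: 5.0
ee_pos: [0.5418, 0.039, 0.0921]
eef_rot: [-1.675, 1.57, -3.136]
force: [-4.1, -0.0, 4.3]
grip_width: 0.0006
```

Run:
```python
from h import *
o=ctrl.get_obs(); print(o["ee_pos"],o["eef_rot"],o["force"],o["qpos"])
for n in ["scene","wrist"]:
    c=viewer.camera(n)
    im=c["img"][...,::-1]
    im=im[110:230,180:340] if n=="scene" else im[120:280,180:393]
    cv2.imwrite(f"pics/{n}3.png",cv2.resize(im,(800,600),interpolation=cv2.INTER_CUBIC))
```

```text
[0.54178816 0.03899092 0.09205908] [-1.67529765  1.56998281 -3.13605415] [-4.11984513 -0.04744123  4.31150514] [ 4.41276469e-03  4.31716521e-01  1.67201144e+00 -1.06274455e-06
  1.03867821e+00 -1.05626526e-01]
```

View pics/scene3.png

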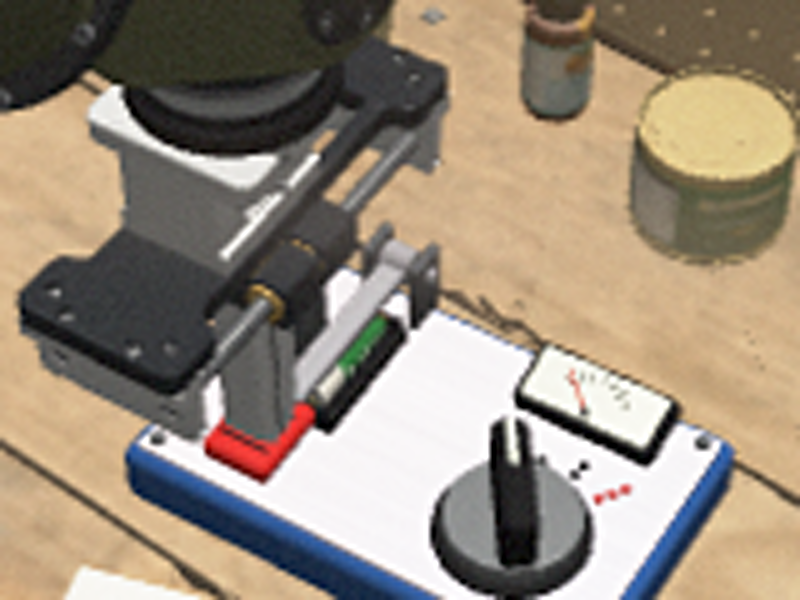

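View pics/wrist3.png

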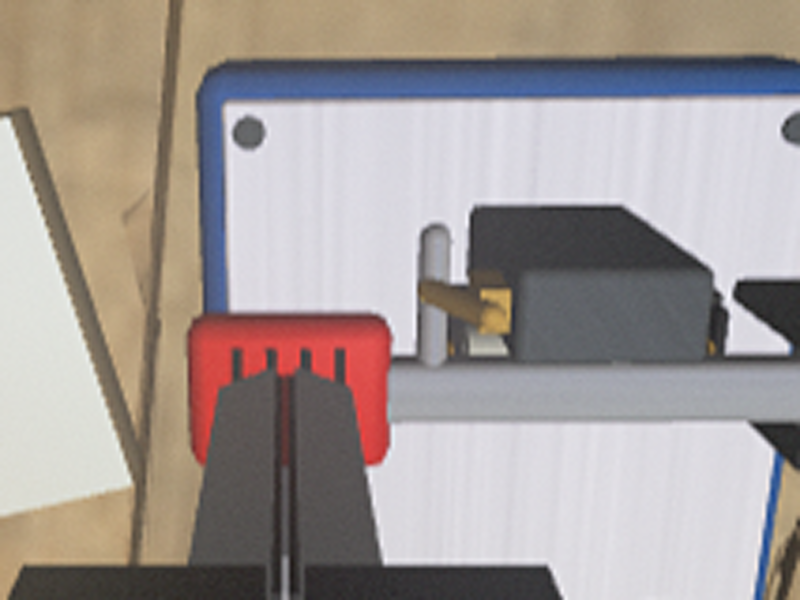

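The pad is centred under the fingertips and the peg has reached the brass catch. I'll press on to the stop.

Call:
play_rows:
  deltas:
    - [[1, 0, 0, 0, 0, 0, 0], [1, 0, 0, 0, 0, 0, 0], [1, 0, 0, 0, 0, 0, 0], [0, 0, 0, 0, 0, 0, 0]]

```text
time_s: 5.5
ee_pos: [0.5421, 0.039, 0.0893]
eef_rot: [1.334, 1.571, -0.127]
force: [-4.2, -0.3, 4.5]
grip_width: 0.0002
```

Call:
play_rows:
  deltas:
    - [[1, 0, 0, 0, 0, 0, 0], [0, 0, 0, 0, 0, 0, 0]]

```text
time_s: 5.7
ee_pos: [0.5421, 0.039, 0.0889]
eef_rot: [1.271, 1.571, -0.19]
force: [-8.0, -0.3, 12.5]
grip_width: 0.0004
```

Call:
play_rows:
  deltas:
    - [[-2, 0, 0, 0, 0, 0, 0], [-6, 0, 0, 0, 0, 0, 0], [-15, 0, 0, 0, 0, 0, 0], [-25, 0, 0, 0, 0, 0, 0], [-25, 0, 0, 0, 0, 0, 0], [0, 0, 0, 0, 0, 0, 0]]

```text
time_s: 6.3
ee_pos: [0.5435, 0.039, 0.1645]
eef_rot: [1.47, 1.565, 0.009]
force: [0.6, -0.8, -0.2]
grip_width: 0.0005
```

Run:
```python
from h import *
o=ctrl.get_obs(); print(o["ee_pos"],o["eef_rot"],o["force"],o["qpos"])
for n in ["scene","wrist"]:
    c=viewer.camera(n)
    im=c["img"][...,::-1]
    im=im[110:230,180:340] if n=="scene" else im[120:280,180:393]
    cv2.imwrite(f"pics/{n}4.png",cv2.resize(im,(800,600),interpolation=cv2.INTER_CUBIC))
```

```text
[0.54353547 0.03901825 0.16447727] [1.46969339 1.56509087 0.00889786] [ 0.63192723 -0.84924696 -0.22910673] [ 4.43663509e-03  3.41742238e-01  1.61053311e+00  2.74878505e-05
  1.18361190e+00 -1.05574468e-01]
```

View pics/scene4.png

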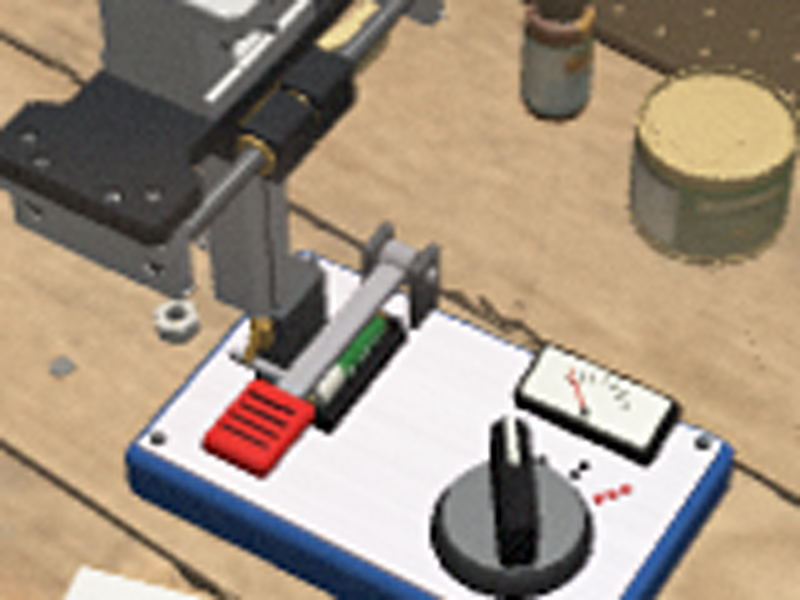

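View pics/wrist4.png

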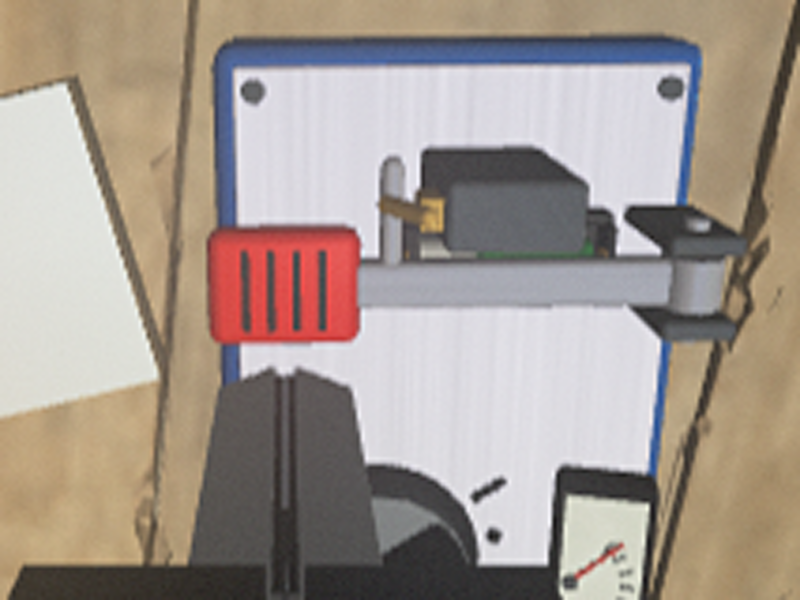

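The lever stays down by itself with the brass catch over its peg, and the pad is clear. I'll move over the dial and turn the jaws across the bar.

Call:
play_rows:
  deltas:
    - [[0, 5, 22, 0, 0, 0, 60], [0, 8, 27, 0, 0, 0, 60], [0, 7, 27, 0, 0, 0, 60], [0, 5, 26, 0, 0, 0, 60], [0, 0, 0, 0.14, 0, 0, 60], [0, 0, 0, 0.14, 0, 0, 60], [0, 0, 0, 0.14, 0, 0, 60], [0, 0, 0, 0.14, 0, 0, 60], [0, 0, 0, 0.14, 0, 0, 60], [0, 0, 0, 0.14, 0, 0, 60]]

```text
time_s: 7.4
ee_pos: [0.5777, -0.0596, 0.1597]
eef_rot: [-0.986, 1.569, 2.991]
force: [-0.7, -0.1, 1.1]
grip_width: 0.0601
```

Call:
play_rows:
  deltas:
    - [[0, 0, 0, 0.13, 0, 0, 60], [0, 0, 0, 0, 0, 0, 60], [0, 0, 0, 0, 0, 0, 60]]

```text
time_s: 7.7
ee_pos: [0.5779, -0.0596, 0.1604]
eef_rot: [-0.862, 1.57, 2.994]
force: [-0.2, 0.0, 0.2]
grip_width: 0.0597
```

Run:
```python
from h import *
o=ctrl.get_obs(); print(o["ee_pos"],o["force"],o["qpos"],o["qpos"][0]-o["qpos"][5])
for n in ["scene","wrist","side"]:
    c=viewer.camera(n)
    im=c["img"][...,::-1]
    im={"scene":im[110:230,200:360],"side":im[130:250,210:370],"wrist":im}[n]
    cv2.imwrite(f"pics/{n}5.png",cv2.resize(im,(800,600),interpolation=cv2.INTER_CUBIC))
```

```text
[ 0.57786597 -0.05962091  0.16038606] [-0.17755369  0.04565136  0.18124423] [-1.65844884e-01  4.26134094e-01  1.50298697e+00 -2.31777102e-05
  1.21365627e+00  6.90253354e-01] -0.8560982382393609
```

View pics/scene5.png

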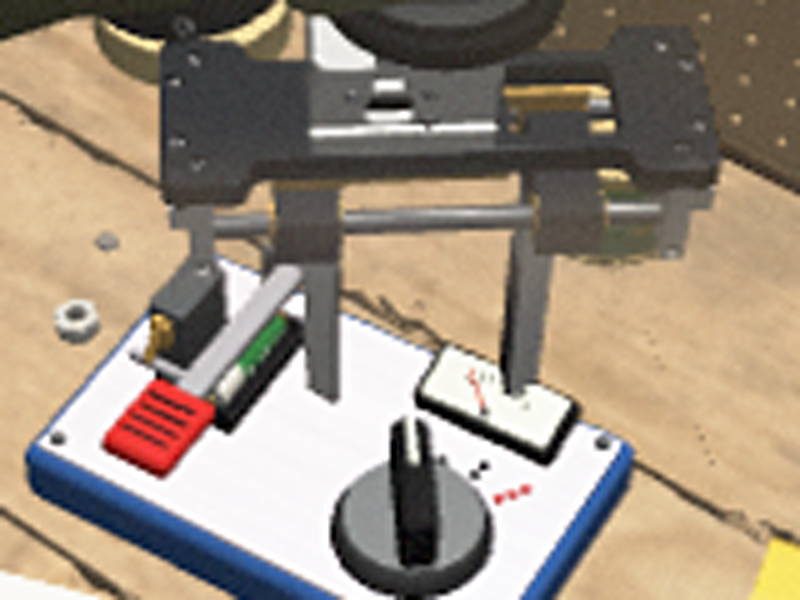

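View pics/wrist5.png

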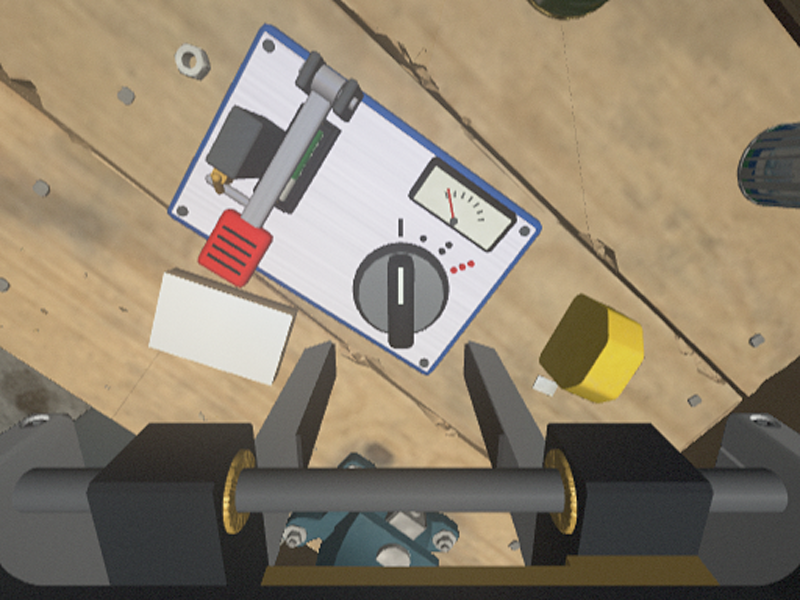

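View pics/side5.png

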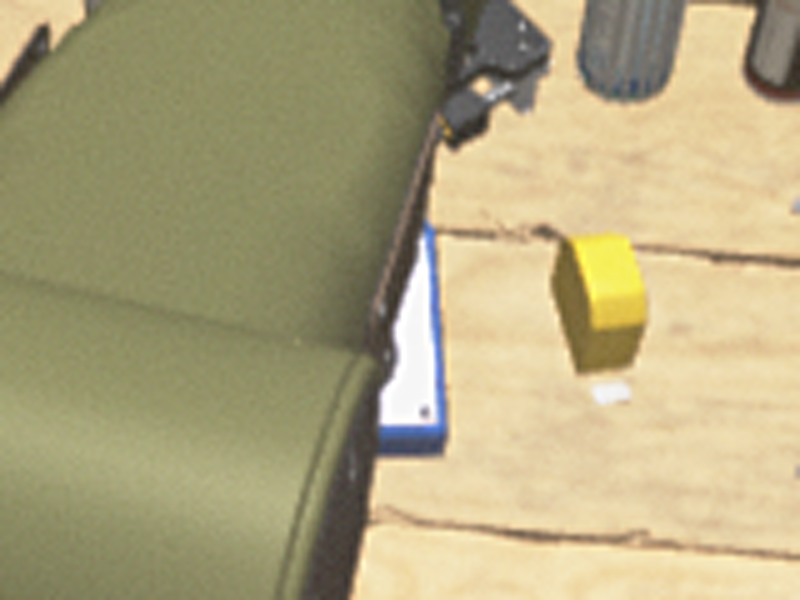

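The wrist view shows the bar lying upright at column 400, midway between the fingers. The dial skirt is centred near (401,290).

Run:
```python
from h import *
o=ctrl.get_obs();c=viewer.camera("wrist"); s=1/1.5625
j=o["qpos"][0]-o["qpos"][5]; y=np.array([np.cos(j),np.sin(j)]); z=np.array([np.sin(j),-np.cos(j)])
def show(n,u,h):
    P=ray_z(c,np.array(u)*s,h); d=P[:2]-o["ee_pos"][:2]; print(n,P.round(4),"tool y,z mm",(1e3*d@y).round(1),(1e3*d@z).round(1))
show("bar far",(400,255),.081);show("bar near",(400,347),.081);show("bar near low",(400,347),.053)
for u in((354,291),(448,291),(401,243),(401,336)): show("skirt",u,.053)
show("TCPcheck grip",(400,300),.076)
Rm=cv2.Rodrigues(np.asarray(c["rvec"]))[0]; print("cam",(-Rm.T@c["tvec"]).round(3),proj(c,[o["ee_pos"]-[0,0,.019]])/s)
cv2.imwrite("pics/w5z.png",cv2.resize(c["img"][130:250,180:340,::-1],(800,600),interpolation=cv2.INTER_CUBIC))
```

```text
bar far [ 0.6067 -0.0361  0.081 ] tool y,z mm 1.0 -37.1
bar near [ 0.5629 -0.0741  0.081 ] tool y,z mm 1.1 20.9
bar near low [ 0.5538 -0.0821  0.053 ] tool y,z mm 1.1 33.0
skirt [ 0.5642 -0.0325  0.053 ] tool y,z mm -29.6 -7.3
skirt [ 0.6052 -0.0798  0.053 ] tool y,z mm 33.1 -7.4
skirt [ 0.609  -0.0351  0.053 ] tool y,z mm 1.7 -39.5
skirt [ 0.5604 -0.0773  0.053 ] tool y,z mm 1.8 24.8
TCPcheck grip [ 0.5849 -0.0551  0.076 ] tool y,z mm 1.1 -8.2
cam [ 0.642 -0.005  0.322] [[397.96905355 357.9698007 ]]
```

View pics/w5z.png

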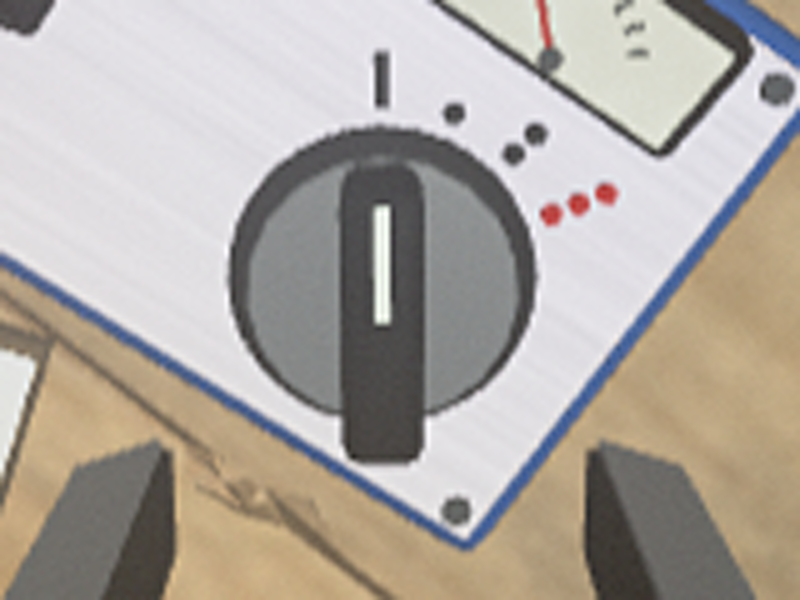

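Call:
play_rows:
  deltas:
    - [[10, 1, -6, 0, 0, 0, 60], [20, 0, 0, 0, 0, 0, 60], [15, 0, 0, 0, 0, 0, 60], [10, 0, 0, 0, 0, 0, 60], [0, 0, 0, 0, 0, 0, 60], [0, 0, 0, 0, 0, 0, 60]]

```text
time_s: 8.5
ee_pos: [0.5835, -0.0565, 0.1065]
eef_rot: [2.219, 1.571, -0.212]
force: [-0.2, -0.7, -0.5]
grip_width: 0.0599
```

Run:
```python
from h import *
o=ctrl.get_obs(); print(o["ee_pos"],o["force"],o["qpos"],o["qpos"][0]-o["qpos"][5])
c=viewer.camera("wrist"); print(proj(c,[o["ee_pos"],o["ee_pos"]-[0,0,.019]]))
cv2.imwrite("pics/w6.png",cv2.resize(c["img"][130:280,156:356,::-1],(800,600),interpolation=cv2.INTER_CUBIC))
c=viewer.camera("scene"); print(proj(c,[o["ee_pos"]-[0,0,.019]]))
cv2.imwrite("pics/s6.png",cv2.resize(c["img"][110:230,200:360,::-1],(800,600),interpolation=cv2.INTER_CUBIC))
```

```text
[ 0.58352101 -0.05652439  0.10649376] [-0.15303551 -0.73544476 -0.51398834] [-1.59031604e-01  4.97462054e-01  1.53422629e+00 -1.54925042e-05
  1.10964174e+00  7.00883596e-01] -0.8599152000731554
[[254.648031   241.29004355]
 [254.71655008 229.09612935]]
[[282.3983654  201.32920384]]
```

View pics/w6.png

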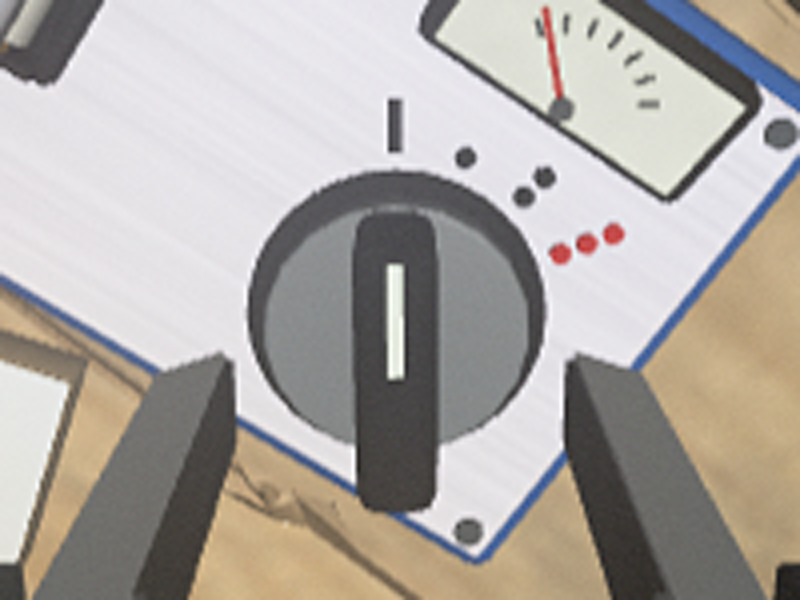

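View pics/s6.png

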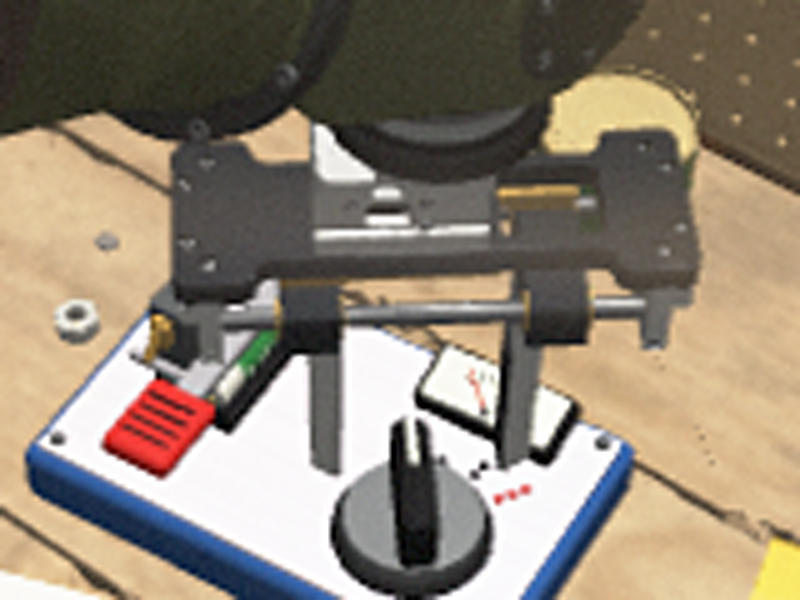

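Run:
```python
from h import *
o=ctrl.get_obs();c=viewer.camera("wrist")
j=o["qpos"][0]-o["qpos"][5]; y=np.array([np.cos(j),np.sin(j)]); z=np.array([np.sin(j),-np.cos(j)])
def show(n,u,h):
    P=ray_z(c,np.array(u)/4+[156,130],h); d=P[:2]-o["ee_pos"][:2]; print(n,P.round(4),"tool y,z mm",(1e3*d@y).round(1),(1e3*d@z).round(1))
for n,u,h in[("far",(396,224),.081),("far low",(396,208),.053),("near",(396,512),.081),("skirt top",(397,203),.053),("skirtL",(265,335),.053),("skirtR",(528,335),.053),("baseL",(248,315),.04),("baseR",(546,315),.04),("base top",(397,170),.04),("tipL",(235,365),.0875),("tipR",(566,365),.0875)]: show(n,u,h)
cv2.imwrite("pics/w6z.png",cv2.resize(c["img"][170:265,191:318,::-1],(800,600),interpolation=cv2.INTER_CUBIC))
```

```text
far [ 0.6072 -0.0367  0.081 ] tool y,z mm 0.2 -30.8
far low [ 0.6038 -0.0395  0.053 ] tool y,z mm 0.2 -26.3
near [ 0.5626 -0.075   0.081 ] tool y,z mm 0.2 28.0
skirt top [ 0.6047 -0.039   0.053 ] tool y,z mm 0.4 -27.4
skirtL [ 0.5641 -0.0366  0.053 ] tool y,z mm -27.9 1.9
skirtR [ 0.6009 -0.0794  0.053 ] tool y,z mm 28.6 1.9
baseL [ 0.5603 -0.0328  0.04  ] tool y,z mm -33.3 2.2
baseR [ 0.6043 -0.0839  0.04  ] tool y,z mm 34.2 2.2
base top [ 0.6078 -0.0364  0.04  ] tool y,z mm 0.4 -31.4
tipL [ 0.5693 -0.0307  0.0875] tool y,z mm -29.0 -6.0
tipR [ 0.6085 -0.0762  0.0875] tool y,z mm 31.1 -6.0
```

View pics/w6z.png

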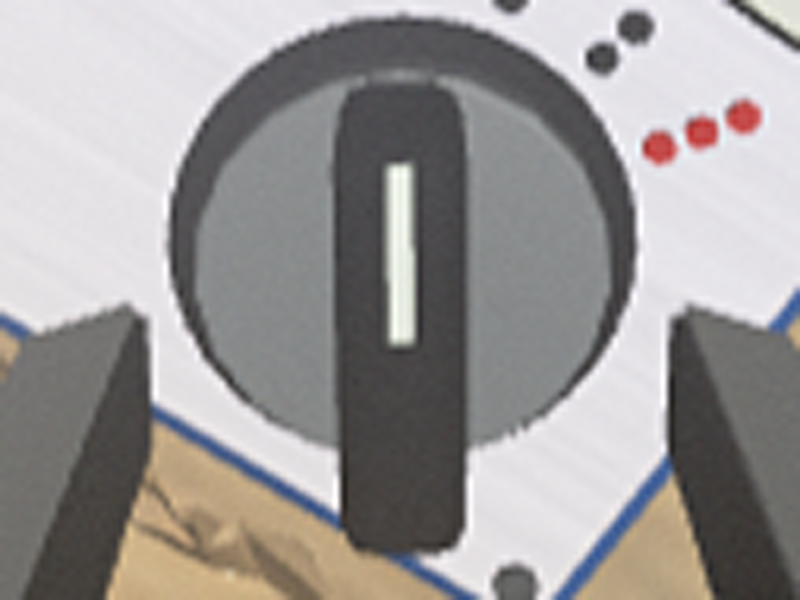

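Call:
play_rows:
  deltas:
    - [[8, -0.5, -1.5, 0, 0, 0, 60], [10, 0, 0, 0, 0, 0, 60], [8, 0, 0, 0, 0, 0, 60], [4, 0, 0, 0, 0, 0, 60], [0, 0, 0, 0, 0, 0, 40], [0, 0, 0, 0, 0, 0, 25], [0, 0, 0, 0, 0, 0, 18], [0, 0, 0, 0, 0, 0, 10], [0, 0, 0, 0, 0, 0, 5], [0, 0, 0, 0, 0, 0, 5]]
  grip_force: 40

```text
time_s: 9.65
ee_pos: [0.5841, -0.0551, 0.0764]
eef_rot: [2.659, 1.571, 0.228]
force: [-2.3, 3.2, 3.0]
grip_width: 0.0158
```

Run:
```python
from h import *
o=ctrl.get_obs(); print(o["ee_pos"],o["force"],o["moment"],o["qpos"],o["qpos"][0]-o["qpos"][5],o["grip_width"])
c=viewer.camera("wrist")
cv2.imwrite("pics/w7.png",cv2.resize(c["img"][130:280,156:356,::-1],(800,600),interpolation=cv2.INTER_CUBIC))
```

```text
[ 0.58411277 -0.05512688  0.07636727] [-2.32184403  3.1747747   2.99866121] [0.39266871 0.37764347 0.09360435] [-1.56533969e-01  5.37514315e-01  1.55200843e+00  3.50962340e-05
  1.05199456e+00  7.03492767e-01] -0.8600267363814675 0.015807721053328647
```

View pics/w7.png

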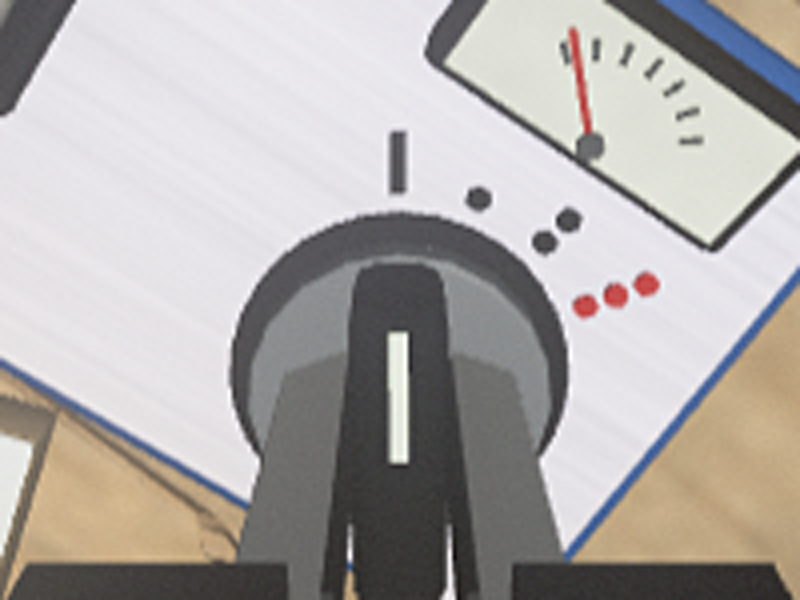

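The bar is gripped squarely at 15.8 mm opening. I'll turn it clockwise.

Call:
play_rows:
  deltas:
    - [[0, 0, 0, 0.1, 0, 0, 5], [0, 0, 0, 0.1, 0, 0, 5], [0, 0, 0, 0.1, 0, 0, 5], [0, 0, 0, 0.1, 0, 0, 5], [0, 0, 0, 0.1, 0, 0, 5], [0, 0, 0, 0.1, 0, 0, 5], [0, 0, 0, 0, 0, 0, 5]]

```text
time_s: 10.4
ee_pos: [0.5846, -0.0562, 0.0764]
eef_rot: [2.138, 1.569, -0.896]
force: [4.0, -7.2, -2.1]
grip_width: 0.0157
```

Call:
play_rows:
  deltas:
    - [[0, 0, 0, 0.1, 0, 0, 5], [0, 0, 0, 0.1, 0, 0, 5], [0, 0, 0, 0.1, 0, 0, 5], [0, 0, 0, 0.1, 0, 0, 5], [0, 0, 0, 0.1, 0, 0, 5], [0, 0, 0, 0.1, 0, 0, 5], [0, 0, 0, 0, 0, 0, 5], [0, 0, 0, 0, 0, 0, 5]]

```text
time_s: 11.2
ee_pos: [0.5843, -0.0574, 0.0764]
eef_rot: [2.264, 1.567, -1.368]
force: [0.5, -15.3, -2.2]
grip_width: 0.0156
```

Run:
```python
from h import *
o=ctrl.get_obs(); print(o["ee_pos"],o["force"],o["moment"],o["qpos"],o["qpos"][0]-o["qpos"][5],o["grip_width"])
c=viewer.camera("wrist")
cv2.imwrite("pics/w8.png",cv2.resize(c["img"][130:280,156:356,::-1],(800,600),interpolation=cv2.INTER_CUBIC))
cv2.imwrite("pics/w8f.png",cv2.resize(c["img"][:,:,::-1],(800,600),interpolation=cv2.INTER_CUBIC))
c=viewer.camera("scene")
cv2.imwrite("pics/s8.png",cv2.resize(c["img"][110:290,160:400,::-1],(800,600),interpolation=cv2.INTER_CUBIC))
```

```text
[ 0.58427197 -0.05735702  0.07640167] [  0.51012101 -15.26592769  -2.21946667] [-3.01455881  0.04408457  0.13831809] [-0.15882626  0.53772233  1.55158859 -0.00378367  1.05104139  1.90350046] -2.062326723081714 0.015605556055202207
```

View pics/w8.png

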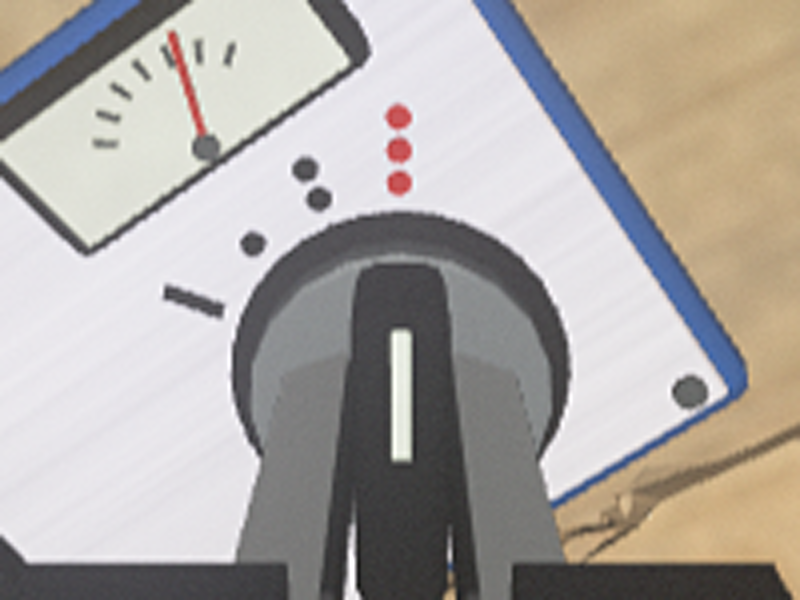

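View pics/s8.png

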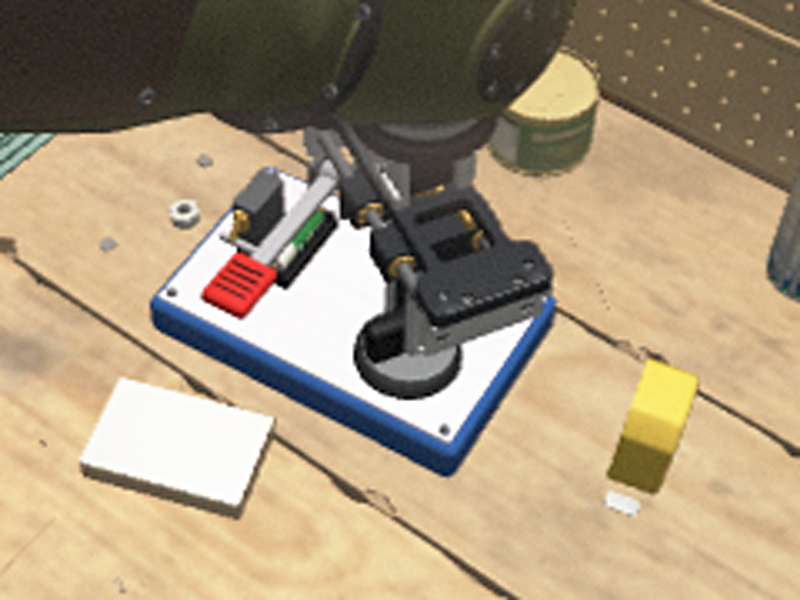

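View pics/w8f.png

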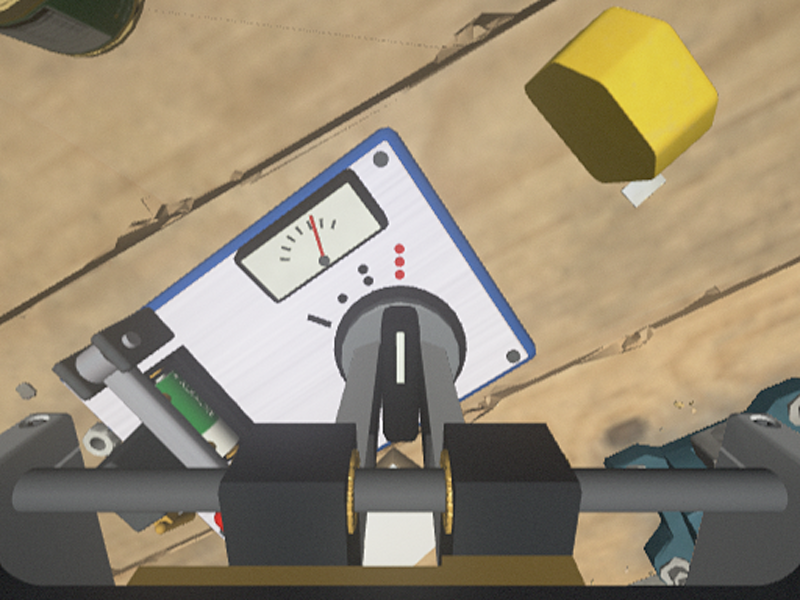

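The pointer line at column 400 is in line with the three red pips, the lever is still caught, and the battery and the loose things are in place. I'll let it settle and check for drift.

Call:
play_rows:
  deltas:
    - [[0, 0, 0, 0, 0, 0, 5], [0, 0, 0, 0, 0, 0, 5], [0, 0, 0, 0, 0, 0, 5], [0, 0, 0, 0, 0, 0, 5], [0, 0, 0, 0, 0, 0, 5]]

```text
time_s: 11.8
ee_pos: [0.5843, -0.0574, 0.0764]
eef_rot: [2.287, 1.567, -1.344]
force: [1.2, -16.4, 0.3]
grip_width: 0.0156
```

Run:
```python
from h import *
from station import hand_in
o=ctrl.get_obs(); print(o["ee_pos"],o["force"],o["moment"],o["qpos"][0]-o["qpos"][5],o["grip_width"],o["time_s"])
c=viewer.camera("wrist"); im=c["img"]
cv2.imwrite("pics/w9.png",cv2.resize(im[130:280,156:356,::-1],(800,600),interpolation=cv2.INTER_CUBIC))
```

```text
[ 0.58430277 -0.05736951  0.07641876] [  1.17086447 -16.41075037   0.32141915] [-3.06020971  0.07805154  0.16396282] -2.0621522092095876 0.015573134337022957 11.8
```

View pics/w9.png

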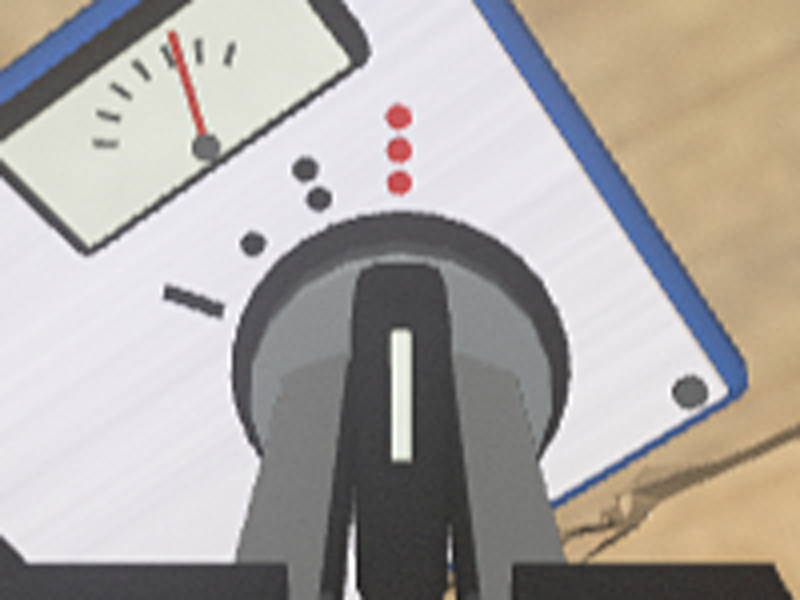

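The picture is unchanged: the pointer line at (400,395) is in line with the pips at (399,118 to 183). I'll hand in.

```bash
python3 -c "
from station import hand_in
print(hand_in())"
```

```text
the job is handed in; nothing more can be done
None
```

I did both steps and handed the job in at about 12 s, with the gripper still holding the dial at the third click. `hand_in` gave no verdict.

- **Lever:** I pressed the pad until the force jumped to 12.5 N at the stop, then lifted off. The pictures show the brass catch over the peg and the lever staying down by itself.
- **Dial:** I gripped the bar at 40 N (opening 15.6 mm) and turned it 1.20 rad clockwise. The white pointer line is in line with the three red pips. Half a second of holding showed no drift.
- **Battery and loose things:** the battery is in its cradle, and the nut, MDF offcut and tape measure look undisturbed. I checked this by eye, not by measurement.

**Checks that disagreed:**
- The wrist camera put the dial about 7 mm from where the scene and side cameras did. I went by the wrist view for the grip.
- A steady sideways load of about 16 N remains while holding, probably from a small error in centring on the dial's axis.

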